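# Lock the sprung lid of the adhesive pot

## Robot

A 6-joint arm with a two-finger parallel gripper is mounted at the origin on the work surface. World frame = base frame: x ahead of the robot, y to its left, z up, the work surface at z = 0. Lengths are in m, angles in rad, forces in N, time in s.
With the tool pointing down it reaches from about 0.325 to 0.925 m from the base axis. Payload 3.1 kg.
Tool frame: the origin (TCP) lies at the very end of the fingers, on their centre line; the grasp point (between the pads) lies 19 mm behind it; z points along the fingers, y is the line along which they close (so a half turn about z gives the same grasp; the last joint's range is limited). The gripper opens to 85 mm and grips with 20 to 120 N. Pads are 22 mm wide; open, the fingers measure 114 mm over their backs; the gripper's body (76 mm by 85 mm) begins 54 mm behind the grasp point. The pads swing forward as they close: fully open they stand 13 mm farther back than shut.
Start: joints at [-1.242, 0.217, 1.613, -0, 1.311, -0.112], TCP at [0.267, -0.565, 0.231] pointing down, gripper open.
Joint ranges: [-2.75, 2.75], [-0.78, 2.1], [0.31, 2.55], [-1.13, 4.27], [0.13, 2.63], [-2.58, 2.58]. Speed limits (rad/s): [2.79, 2.79, 3.14, 3.14, 3.14, 3.14].

## Interface

Orientations are given as [roll, pitch, yaw] about the fixed x, y, z axes, in that order (R = Rz(yaw) Ry(pitch) Rx(roll)).
In Python, from workcell import robot gives the robot as it stands. The module is installed in compiled form; this text tells all that it offers. Calls block until the motion is done:
- robot.reach(position, orientation): joint-space move of the TCP to a pose.
- robot.move_linear(position, frame=None, feed=0.15): straight line of the TCP; frame=None keeps the orientation; feed is the mean speed in m/s.
- robot.goto_joints(angles): joint-space move.
- robot.ungrasp() and robot.clamp(grasp_force=None): open the fingers fully, or close them until they stop; grasp_force is the grip in N (None keeps the last).
- robot.pause(seconds).
- robot.solve_ik(position, orientation): joint angles nearest the present ones, or None.
- robot.read_state(): the state.
- robot.grab_frame(name): name is "scene" or "top" or "wrist"; returns the picture (400x640x3 uint8, red, green, blue); there is no depth.
- robot.get_calibration(name): a dict with "fx", "fy", "cx", "cy" (pixels), "origin" and "rotation" of the camera in the world. Camera axes: x right, y down, z forward; pixel columns grow to the right and rows downward; lengths in m; the calibration is good to about 2 mm. A picture is of the moment at which its call begins: read the wrist's pose just before it. get_calibration takes no time and is no camera call; for the wrist camera it gives the pose at the moment of the call.
A pose or a line that the arm cannot do raises robot.IKError and nothing moves.
- robot.sign_off(): hands the job in; it is judged then, once.
The state is a dict: "time": time; "joint_positions": joint angles; "dq": joint speeds; "joint_torque": joint torques, N m; "ee_pos": TCP position; "tcp_rot": TCP orientation; "wrist_force": force on the tool from outside, world axes, zero at the start; "torque": the same for the moment, N m; "width": finger opening in m; "gripper_force": force on a finger pad.
Only numpy, scipy, OpenCV 4.12 (cv2) and the standard library are available. Lean on these libraries where they do the work, as an engineer would, in place of code of your own. Each camera call takes 0.05 s, during which the arm holds its last target. There are 200 camera calls.

## Task

The wide, low adhesive pot on the plywood board has its lid standing unlocked. Push the lid straight down against its spring, turn it a quarter turn clockwise (seen from above) while it is down, then let go so that it springs up and seats locked. Leave the tall, narrow pot standing where it is.

Things in the scene. Friction and masses are not known exactly. Their poses are not given: they have to be found in the camera images.
- lid_grip (a point): Grip point on the turning axis of the wide pot's lid, in its T handle's wooden bar: 70 mm long (this point's x axis, turns with the lid), 16 mm wide (y), 30 mm high (z up); 11 mm below the bar's top, 19 mm above its underside, 141 mm above the table while unlocked. Under the bar a stem of 18 mm diameter, 22 mm high, on an 86 mm aluminium disc. Off-white pot 122 mm wide on a board fixed to the table.
- lid_press (a joint): How far the wide pot's lid is pushed straight down, m: 0 standing up unlocked, 0.022 hard on the bottom. The spring pushes up with about 6 N at 0, 10 N at 0.010, 15 N at 0.022. Two ears on the lid, in line with the bar, pass under the dark steel rim (100 mm above the table) only when it is deeper than 0.010 (aim for 0.016). Seated and locked it rests at 0.005.
- lid_turn (a joint): Turn of the wide pot's lid about its vertical axis, rad, growing clockwise seen from above: within 0.1 of 0 when unlocked (ears visible in two gaps of the rim), 1.57 locked (ears hidden under the rim). It can turn from -0.17 to 1.74; anywhere from 1.35 to the stop at 1.74 the released lid rises into its locked seat. Turning resists with less than 0.2 N m.
- tall_pot: Bystander: a loose, narrow off-white pot of the same make, 94 mm across its foot, 125 mm to its rim, 177 mm to the top of its similar T handle, already locked, about 0.7 kg. Origin at the centre of its underside, z up.
Mind the look-alikes: they are no part of the job. Leave any purple look-alike of the part that bears lid_grip alone.

How it is judged:
On the way, in this order (a step that is already met when the one before it is completed fails the run):
1. the lid is pushed down, still unturned (value of joint lid_press above 0.009 m and value of joint lid_turn below 0.4 rad), for 0.05 s.
2. the lid is turned a quarter turn (value of joint lid_turn above 1.33 rad), for 0.05 s.
At the end, for the whole second after the job is handed in: The wide pot's lid is turned at least 1.33 rad clockwise, has risen into its seat (pushed down between 3 and 7.5 mm, nominally 5) and is at rest; the tall pot stands upright within 30 mm of where it was (value of joint lid_turn above 1.33 rad and value of joint lid_press between 0.003 and 0.0075 m and velocity of joint lid_turn between -0.1 and 0.1 rad/s and distance of tall_pot from where it was at the start of the episode below 0.03 m and angle between tall_pot's own z axis and vertical below 0.15 rad); the robot touches nothing.
It fails at once if the tall pot is pushed away or knocked over (distance of tall_pot from where it was at the start of the episode above 0.03 m or angle between tall_pot's own z axis and vertical above 0.3 rad).
It also fails if it takes over 32 s, if anything falls off the work surface, if the arm or the gripper's body presses on something with over 40 N, if the wrist force passes 120 N, or if a joint passes its speed limit or range.

## Working session

There is one attempt and no reset: what is moved stays moved. The work goes in short steps, each a Python script; the robot and the scene stay as the last script left them, time stands still between calls to the robot, and variables do not carry over. Pictures are saved under pics/ and viewed, at most 10 in all, crops included, and the job is handed in when it is done.

```bash
mkdir -p pics; python3 - <<'E'
from workcell import robot
import cv2,numpy as np
ims=[]
for n in("scene","top"):
    im=robot.grab_frame(n); np.save(n+".npy",im); cv2.imwrite(f"pics/{n}.png",im[:,:,::-1])
    c=robot.get_calibration(n); print(n,{k:np.round(v,3).tolist() for k,v in c.items()})
print(robot.read_state()["time"])
E
```

```text
scene {'fx': 450.774, 'fy': 450.774, 'cx': 313.193, 'cy': 206.628, 'origin': [0.882, 0.541, 0.554], 'rotation': [-2.138, 0.0, 2.54]}
top {'fx': 432.24, 'fy': 432.24, 'cx': 310.658, 'cy': 200.177, 'origin': [0.447, -0.011, 0.987], 'rotation': [-3.067, 0.039, -1.598]}
0.1
```

View pics/scene.png

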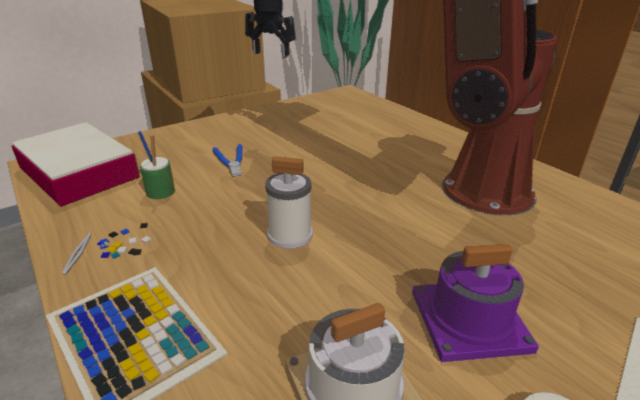

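View pics/top.png

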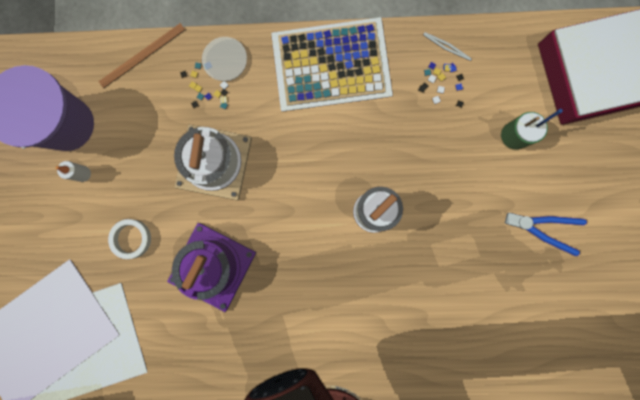

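Scene: white wide pot's bar is at (358,321), the tall pot's at (288,164) and the purple look-alike's at (487,255). In the top view these are (196,152), (383,208) and (193,272). The wide white one on the plywood board matches the description; next I'll take a crop and measure it.

```bash
cat > h.py <<'E'
import cv2,numpy as np
from scipy.spatial.transform import Rotation as R
from workcell import robot
def rot(c):
    r=np.array(c["rotation"]); return r if r.shape==(3,3) else R.from_euler("xyz",r).as_matrix()
def ray(c,p,z):
    d=rot(c)@[(p[0]-c["cx"])/c["fx"],(p[1]-c["cy"])/c["fy"],1]; o=np.array(c["origin"])
    return o+d*(z-o[2])/d[2]
def proj(c,P):
    q=rot(c).T@(np.array(P)-c["origin"]); return np.array([c["fx"]*q[0]/q[2]+c["cx"],c["fy"]*q[1]/q[2]+c["cy"]])
def bar(im,seed,smin=110,r=60):
    h=cv2.cvtColor(im,cv2.COLOR_RGB2HSV)
    m=((h[...,0]<16)&(h[...,1]>smin)&(h[...,2]>50)).astype(np.uint8)
    w=np.zeros_like(m); w[max(0,seed[1]-r):seed[1]+r,max(0,seed[0]-r):seed[0]+r]=1
    n,l,s,ce=cv2.connectedComponentsWithStats(m*w); k=l[seed[1],seed[0]]
    ys,xs=np.where(l==k); return k,np.c_[xs,ys].astype(np.float32)
E
python3 - <<'E'
from h import *
out=[]
for n,s in(("top",(196,152)),("scene",(358,321))):
    im=np.load(n+".npy"); c=robot.get_calibration(n); k,p=bar(im,s)
    (ce,sz,a)=cv2.minAreaRect(p); b=cv2.boxPoints((ce,sz,a)); W=np.array([ray(c,q,.152)for q in b])
    e=[W[1]-W[0],W[2]-W[1]]; L=[np.linalg.norm(x)for x in e]; u=e[int(np.argmax(L))]
    print(n,k,len(p),np.round(ce,1),np.round(ray(c,ce,.152),4),np.round(L,3),"ang",np.degrees(np.arctan2(u[1],u[0])))
    if n=="top":
        for s2,z in(((383,208),.177),((193,272),.152)):
            k,q=bar(im,s2,r=40);print(len(q),ray(c,q.mean(0),z))
    x,y=s; out.append(cv2.resize(im[max(0,y-60):y+60,x-60:x+60],(390,390),interpolation=2))
cv2.imwrite("pics/crop.png",np.hstack(out)[:,:,::-1])
E
```

```text
top 1 255 [195.9 150.5] [0.6156 0.2437 0.152 ] [0.066 0.016] ang -8.268907071763634
191 [ 0.49207529 -0.11661738  0.177     ]
277 [0.37794489 0.25008436 0.152     ]
scene 18 1227 [357.9 321.6] [0.6243 0.26   0.152 ] [0.076 0.037] ang 170.5425971074381
```

View pics/crop.png

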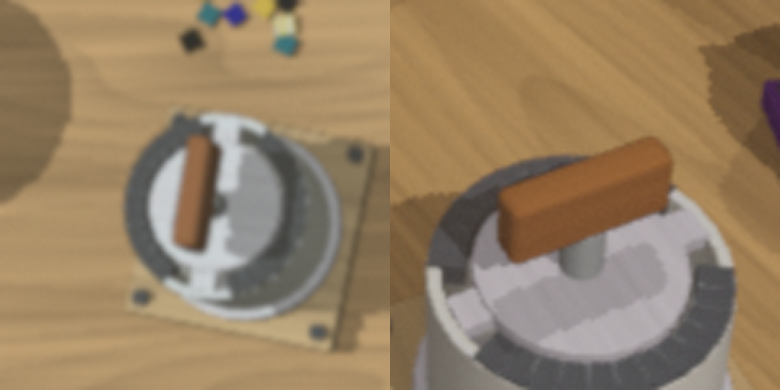

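The crop confirms it: white wide pot, ears in the rim gaps in line with the bar, unlocked. Sizes come out at 66×16 mm against the given 70×16. Now I'll move above it, high over the tall pot, and check with the wrist camera.

```bash
python3 - <<'E'
from h import *
p=np.array([.6155,.2435,.26])
p0=robot.read_state()["ee_pos"]; robot.move_linear([p0[0],p0[1],.34],feed=.2)
for base in(-8.5,171.5):
    for d in(0,-92):
        q=robot.solve_ik(p-[0,0,.15],[np.pi,0,np.radians(base+d)]); print(base,d,None if q is None else np.round(q,2))
ok=[b for b in(-8.5,171.5) if all((q:=robot.solve_ik(p,[np.pi,0,np.radians(b+d)])) is not None for d in(0,-92))]
print(ok)
q=[robot.solve_ik([p[0],p[1],.34],[np.pi,0,np.radians(b)]) for b in ok]
robot.goto_joints(q[0]); robot.move_linear(p,feed=.2)
s=robot.read_state(); print(s["time"],s["ee_pos"],s["tcp_rot"],s["wrist_force"])
c=robot.get_calibration("wrist"); im=robot.grab_frame("wrist"); np.savez("w",im=im,**c)
print(proj(c,[p[0],p[1],.152])); cv2.imwrite("pics/w.png",im[:,:,::-1])
E
```

```text
-8.5 0 [ 0.27  0.41  1.61 -0.    1.12  1.99]
-8.5 -92 None
171.5 0 [ 0.27  0.41  1.61  0.    1.12 -1.15]
171.5 -92 [ 0.27  0.41  1.61 -0.    1.12  0.45]
[171.5]
4.425 [0.61576509 0.24323037 0.2602788 ] [-3.14154072e+00  4.46352204e-05  2.99278584e+00] [-0.91466455 -0.05636717  0.84652997]
[321.97021401 197.62549678]
```

View pics/w.png

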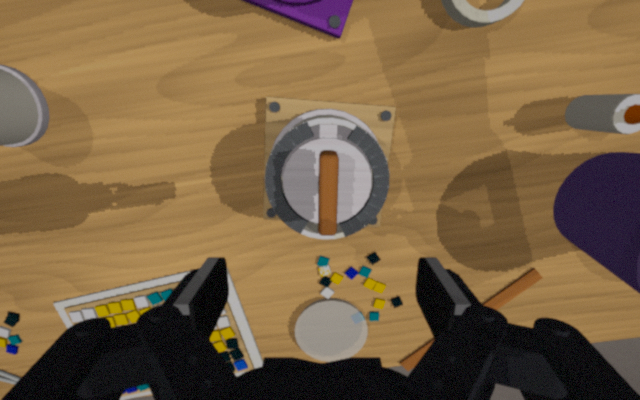

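The wrist view shows the bar upright at about (328,192) with ears in both gaps; the prediction was (322,198), so I'll measure and correct.

```bash
python3 - <<'E'
from h import *
w=np.load("w.npz"); c={k:w[k] for k in w.files if k!="im"}
k,p=bar(w["im"],(328,180)); r=cv2.minAreaRect(p); b=cv2.boxPoints(r); W=np.array([ray(c,q,.152)for q in b])
e=[W[1]-W[0],W[2]-W[1]]; L=[np.linalg.norm(x)for x in e]; u=e[int(np.argmax(L))]
print(len(p),r,ray(c,r[0],.152),L,np.degrees(np.arctan2(u[1],u[0])),c["origin"],proj(c,[c["origin"][0],c["origin"][1],0]))
# disc centre: bright rim ring check via rim outer edge
h=cv2.cvtColor(w["im"],cv2.COLOR_RGB2HSV); m=((h[...,1]<60)&(h[...,2]<125)).astype(np.uint8); mm=np.zeros_like(m); mm[110:250,255:400]=m[110:250,255:400]
n,l,s,ce=cv2.connectedComponentsWithStats(mm); ks=[i for i in range(1,n) if s[i,4]>200]; print(s[ks])
ys,xs=np.where(np.isin(l,ks)); (x,y),rad=cv2.minEnclosingCircle(np.c_[xs,ys].astype(np.float32)); print(x,y,rad,ray(c,(x,y),.1),rad*np.linalg.norm(ray(c,(x+1,y),.1)-ray(c,(x,y),.1)))
E
```

```text
1463 ((327.7388000488281, 192.53622436523438), (18.12106704711914, 83.14862060546875), 1.1934894323349) [0.61195056 0.24874292 0.152     ] [np.float64(0.06984375538773592), np.float64(0.014073204435358968)] 170.1286170519319 [0.54090835 0.25456391 0.40264366] [321.77007577 100.31122868]
[[ 265  115   79  119 2644]
 [ 337  126   52  111 2334]]
323.8711242675781 180.5782928466797 65.9647445678711 [0.61428159 0.24556702 0.1       ] 0.06357668885077553
```

```bash
python3 - <<'E'
from h import *
robot.reach([.613,.2465,.26],[np.pi,0,np.radians(-9)])
robot.pause(.2)
s=robot.read_state(); print(s["time"],s["ee_pos"])
c=robot.get_calibration("wrist"); im=robot.grab_frame("wrist"); cv2.imwrite("pics/w2.png",im[:,:,::-1])
q=np.round(proj(c,[.613,.2465,.152])).astype(int); print(q)
k,p=bar(im,q,r=70); r=cv2.minAreaRect(p); b=cv2.boxPoints(r); W=np.array([ray(c,q,.152)for q in b])
e=[W[1]-W[0],W[2]-W[1]]; L=[np.linalg.norm(x)for x in e]; u=e[int(np.argmax(L))]
print(k,len(p),r,ray(c,r[0],.152),L,np.degrees(np.arctan2(u[1],u[0])))
E
```

```text
7.3333 [0.61297878 0.24649936 0.25998636]
[322 198]
1 1453 ((319.0, 189.5), (83.0, 18.0), 90.0) [0.62018032 0.24756157 0.152     ] [np.float64(0.01391957098493518), np.float64(0.06918853371714524)] 171.29718877090264
```

The two opposed wrist views average to (0.616, 0.248), which agrees with the top camera to within its error. Next I'll grip.

```bash
python3 - <<'E'
from h import *
def sh(t):
    s=robot.read_state(); print(t,round(s["time"],2),np.round(s["ee_pos"],4),"F",np.round(s["wrist_force"],1),"T",np.round(s["torque"],2),"w",round(s["width"],4),np.round(s["gripper_force"],1),round(s["joint_positions"][5],3))
yaw=np.radians(170.7); p=np.array([.616,.2478,.26])
robot.reach(p,[np.pi,0,yaw]); sh("above")
robot.move_linear([*p[:2],.121],feed=.12); sh("down")
robot.clamp(40); sh("grip")
E
```

```text
above 10.03 [0.616  0.2478 0.26  ] F [0.7 0.9 0.5] T [-0.03 -0.03  0.01] w 0.0856 0.0 -1.131
down 11.33 [0.617  0.2481 0.1223] F [-0.2 -0.2 -0.3] T [0.04 0.03 0.  ] w 0.0853 0.0 -1.132
grip 11.97 [0.6161 0.2481 0.1212] F [0.1 0.9 0.7] T [ 0.11  0.06 -0.02] w 0.0147 43.3 -1.132
```

```bash
python3 - <<'E'
from h import *
def sh(t):
    s=robot.read_state(); print(t,round(s["time"],2),np.round(s["ee_pos"],4),"F",np.round(s["wrist_force"],1),"T",np.round(s["torque"],2),"w",round(s["width"],4),np.round(s["gripper_force"],1),round(s["joint_positions"][5],3)); return s
robot.clamp(60); s=sh("grip")
robot.move_linear([.616,.2478,s["ee_pos"][2]-.0165],feed=.04); robot.pause(.2); sh("press")
E
```

```text
grip 12.18 [0.6161 0.2481 0.1213] F [-0.3  1.7  1.8] T [ 0.22  0.01 -0.06] w 0.015 61.3 -1.132
press 12.94 [0.6163 0.2481 0.1078] F [-5.5 -0.7 12.5] T [-0.    0.94 -0.09] w 0.0155 62.7 -1.132
```

```bash
python3 - <<'E'
from h import *
def sh(t):
    s=robot.read_state(); print(t,round(s["time"],2),np.round(s["ee_pos"],4),"F",np.round(s["wrist_force"],1),"T",np.round(s["torque"],2),"w",round(s["width"],4),np.round(s["gripper_force"],1),round(s["joint_positions"][5],3)); return s
p=[.616,.2478,.1025]
robot.move_linear(p,feed=.04); robot.pause(.1); sh("press")
for a in(30,60,92):
    robot.reach(p,[np.pi,0,np.radians(170.7-a)]); sh(a)
E
```

```text
press 13.29 [0.6163 0.2481 0.1057] F [-5.7 -0.3 12.8] T [-0.09  1.02  0.  ] w 0.0149 62.9 -1.132
30 13.86 [0.6163 0.2482 0.1058] F [-5.7 -0.  12.7] T [-0.05  0.98 -0.07] w 0.0151 62.9 -0.608
60 14.43 [0.6163 0.2483 0.1058] F [-5.5 -0.7 13.4] T [ 0.03  1.04 -0.04] w 0.015 62.9 -0.084
92 15.02 [0.6164 0.2483 0.1059] F [-5.1  0.6 12.5] T [ 0.02  0.97 -0.08] w 0.0151 62.9 0.474
```

```bash
python3 - <<'E'
from h import *
def sh(t):
    s=robot.read_state(); print(t,round(s["time"],2),np.round(s["ee_pos"],4),"F",np.round(s["wrist_force"],1),"w",round(s["width"],4)); return s
robot.move_linear([.6161,.248,.1145],feed=.04); robot.pause(.1); sh("up")
robot.ungrasp(); sh("open")
robot.move_linear([.616,.248,.26],feed=.12); robot.pause(.2); sh("clear")
ims=[]
c=robot.get_calibration("wrist"); im=robot.grab_frame("wrist")
q=np.round(proj(c,[.616,.248,.147])).astype(int); print(q)
k,p=bar(im,q,r=70); r=cv2.minAreaRect(p); b=cv2.boxPoints(r); W=np.array([ray(c,q,.147)for q in b])
e=[W[1]-W[0],W[2]-W[1]]; L=[np.linalg.norm(x)for x in e]; u=e[int(np.argmax(L))]
print(k,len(p),L,np.degrees(np.arctan2(u[1],u[0])))
sc=robot.grab_frame("scene")
cv2.imwrite("pics/end.png",np.hstack([cv2.resize(im[q[1]-80:q[1]+80,q[0]-80:q[0]+80],(400,400)),cv2.resize(sc[240:400,278:438],(400,400))])[:,:,::-1])
E
```

```text
up 15.57 [0.6164 0.2483 0.1161] F [-3.2  0.4  8.5] w 0.0144
open 16.25 [0.6161 0.248  0.1144] F [0.4 0.7 0.1] w 0.0851
clear 17.82 [0.6156 0.2479 0.259 ] F [ 0.3 -0.3 -1. ] w 0.0853
[323 196]
1 1453 [np.float64(0.0706220727294754), np.float64(0.014168278226910594)] 78.25823483092289
```

View pics/end.png

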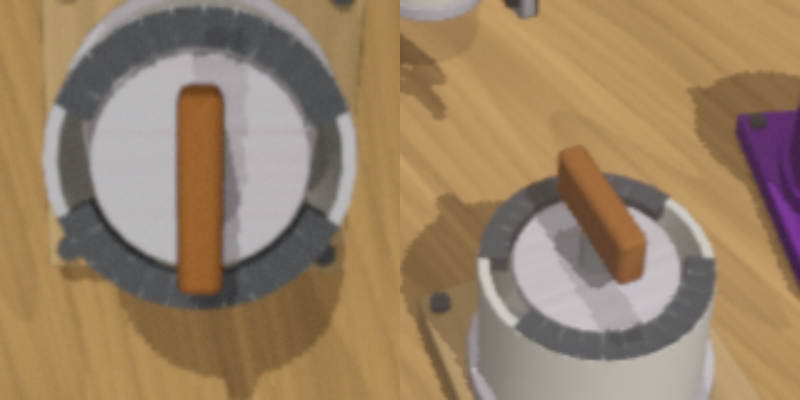

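The bar has turned about 92° (170.7° to 78.3°), the ears are hidden under the rim with both gaps empty, and the gripper is clear of the pot.

```bash
python3 -c "
from workcell import robot
print(robot.sign_off())"
```

```text
the job is handed in; nothing more can be done
None
```

The wide pot's lid was pushed down, turned about 92° clockwise and released locked, with the ears hidden under the rim; the tall pot was never approached, and I handed the job in at about 18 s without seeing the judge's result.

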